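# Set the eccentric roller of a sliding-door guide and check it with the door off-cut

## Robot

A 7-joint arm with a two-finger parallel gripper is mounted at the origin on the work surface. World frame = base frame: x ahead of the robot, y to its left, z up, the work surface at z = 0. Lengths are in m, angles in rad, forces in N, time in s.
With the tool pointing down it reaches from about 0.425 to 0.95 m from the base axis. Payload 4.7 kg.
Tool frame: the origin (TCP) lies midway between the tips of the shut fingers; the grasp point (between the pads) lies 19 mm behind it; z points along the fingers, y is the line along which they close (so a half turn about z gives the same grasp; the last joint's range is limited). The gripper opens to 85 mm and grips with 20 to 120 N. Pads are 22 mm wide; open, the fingers measure 114 mm over their backs; the gripper's body (76 mm by 85 mm) begins 54 mm behind the grasp point. The pads swing forward as they close: fully open they stand 13 mm farther back than shut.
Start: joints at [-1.281, 0.469, -0.049, 1.532, 0.024, 1.141, -0.082], TCP at [0.212, 0.641, 0.231] pointing down, gripper open.
Joint ranges: [-2.59, 2.59], [-0.33, 1.99], [-1.39, 1.29], [0.1, 2.45], [-1.04, 4.18], [0.21, 1.99], [-2.66, 2.66]. Speed limits (rad/s): [2.57, 2.57, 3.14, 3.14, 3.14, 3.14, 3.14].

## Interface

Orientations are given as a 3x3 rotation matrix whose columns are the frame's x, y, z axes.
In Python, from plant import observe, imaging, order gives the robot as it stands.
- The arm moves only by the shell command python3 -m pendant 'ROWS' [OPENING]. ROWS is JSON, a list of rows, each a list of 4 numbers: the shift along the tool's x, y, z in m, then the turn about the tool's z in rad. A call has 1 to 5 rows; each row is the pose to reach, as a shift and turn from the pose commanded when the call began, along the tool's axes at that moment; what a row does not reach only later rows make up. A row lasts 1/10 s, in which the tool goes at most 50 mm and 8.59 degrees, less where a joint would pass 70% of its speed; a pose out of reach is approached as far as the arm can. A call with a gripper value outside its range is refused whole. OPENING is the closure, from 0 (fully open) to 1 (shut), set as the call begins (- or left out, the last holds). The fingers move at their own pace and stop on an object; the grip force is fixed at half the most. Time passes only in rows, so rows that repeat a pose let the fingers close. It gives the time, the measured TCP pose, the force, the opening and the grip force at its end, in the units of the state.
- observe(): the state, without advancing time (a new reading comes with each control period).
- imaging.grab_frame(name): name is "side" or "top"; returns a dict with "image" (400x640x3 uint8, blue, green, red), "fx", "fy", "cx", "cy" (pixels), "R" (3x3) and "t" (3): a world point X has camera coordinates R X + t. Camera axes: x right, y down, z forward; pixel columns grow to the right and rows downward; lengths in m; the calibration is good to about 2 mm. A picture is of the moment at which its call begins. There is no depth.
- order.close_job(): hands the job in; it is judged then, once.
The state is a dict: "t": time; "joint_positions": joint angles; "joint_vel": joint speeds; "joint_torque": joint torques, N m; "position": TCP position; "tool_rot": TCP orientation; "contact_force": force on the tool from outside, world axes, zero at the start; "wrist_torque": the same for the moment, N m; "width": opening from 0.0 (shut) to 1.0 (fully open); "grasp_force": force on a finger pad.
Only numpy, scipy, OpenCV 4.12 (cv2) and the standard library are available. Lean on these libraries where they do the work, as an engineer would, in place of code of your own. Each camera call takes 0.05 s, during which the arm holds its last target. There are 200 camera calls.

## Task

The floor guide for the wardrobe's sliding door is set too tight: turn the upright steel handle of its eccentric roller anticlockwise (seen from above) until the handle lies parallel to the lane, which gives the door its proper gap. Then check the gap: slide the wooden door off-cut that stands in the lane along past the roller, without lifting it out, until its leading end has come out about 4 cm beyond the middle of the handle, and leave it standing there. Do not knock over the glass pepper mill.

Things in the scene. Friction and masses are not known exactly. Their poses are not given: they have to be found in the camera images.
- roller (a joint): Angle (rad) of the eccentric roller and its handle about the vertical bolt axis, positive anticlockwise seen from above, range 0 to 2.6. 0: handle square to the lane and the roller's bulge towards the long rail, gap 23 mm (tightest); 1.571: handle parallel to the lane, gap 33 mm (the right setting); beyond, the gap is too wide. It stays where it is left (friction about 0.15 N m). The off-cut, 28 mm thick, does not pass at the start.
- roller_grip (a point): The roller's handle: an upright flat steel bar 50 mm long, 12 mm thick, 36 mm high, over a grey roller disc 40 mm across set 10 mm off the bolt. The point is on the bolt's vertical axis, 3 mm above the bar's mid-height, 55 mm above the table; the bar's top is 70 mm above the table, its lower edge 34 mm, and the disc and rails below it end at 28 mm. Own x: along the bar, towards the disc's bulge; z up. Turns with the handle. The bolt stands 36.5 mm from the lane's centre line.
- lane (a point): Fixed point of the guide (a plywood board 130 x 320 mm, 10 mm thick, screwed down, with two aluminium rails 18 mm high): on the lane's floor, 10 mm above the table, on the lane's centre line, level with the roller's bolt. Own y: along the lane, the way the off-cut is to slide; own x: away from the roller, towards the long rail whose face is at x = +16.5 mm; z up. The short rail's face is at x = -18 mm and it runs from y = -240 to -100 mm. The lane is open at both ends.
- gauge_mid (a point): The door off-cut: a brown wooden block 28 mm thick (own x), 140 mm long (own y, along the lane, the way it is to slide) and 80 mm high, with rounded ends, about 0.2 kg, standing on the lane's floor before the roller. The point is its centre, 40 mm above its foot and 70 mm from either end. Its upper part stands 62 mm clear of the rails; held near its rear end (30 mm or more behind the centre) the fingers stay clear of the handle all the way.
- pepper_mill: Bystander: glass pepper mill with a steel top, 56 mm across, 138 mm high, standing on the table beyond the exit end of the lane. Origin under its foot.
Mind the look-alikes: they are no part of the job. Of the things that look like the part that bears gauge_mid, the largest one is meant.

How it is judged:
On the way, in this order (a step that is already met when the one before it is completed fails the run):
1. the handle is parallel to the lane (within 15 degrees) while the off-cut still stands before the roller (value of joint roller between 1.31 and 1.83 rad and y of gauge_mid in the frame of lane below -0.095 m), for 0.3 s.
2. the off-cut's leading end is 15 to 65 mm past the bolt (y of gauge_mid in the frame of lane between -0.055 and -0.005 m), for 0.2 s.
At the end, for the whole second after the job is handed in: The handle is parallel to the lane within 15 degrees; the off-cut stands upright and still on the lane's floor between the long rail and the roller, in line with the lane, its leading end 15 to 65 mm past the bolt (all of step 2 and value of joint roller between 1.31 and 1.83 rad and x of gauge_mid in the frame of lane between -0.01 and 0.01 m and z of gauge_mid in the frame of lane below 0.046 m and angle between gauge_mid's own z axis and vertical below 0.12 rad and angle between the y axis of gauge_mid and the y axis of lane, either way round below 0.17 rad and linear speed of gauge below 0.01 m/s); the robot touches nothing.
It fails at once if the off-cut is lifted out of the lane (more than 15 mm) (z of gauge_mid in the frame of lane above 0.055 m).
It fails at once if the pepper mill is knocked over (angle between pepper_mill's own z axis and vertical above 0.5 rad).
It also fails if it takes over 48 s, if anything falls off the work surface, if the arm or the gripper's body presses on something with over 40 N, if the wrist force passes 120 N, or if a joint passes its speed limit or range.

## Working session

There is one attempt and no reset: what is moved stays moved. The work goes in short steps, Python scripts to look and compute and a shell command to move; the robot and the scene stay as the last step left them, time stands still between calls to the robot, and variables do not carry over. Pictures are saved under pics/ and viewed, at most 10 in all, crops included, and the job is handed in when it is done.

```bash
mkdir -p pics; ls; python3 - <<'E'
from plant import observe, imaging
import cv2,numpy as np
s=observe();print(s['t'],s['position'],np.round(s['tool_rot'],3).tolist(),s['width'])
for n in('side','top'):
    f=imaging.grab_frame(n);cv2.imwrite(f'pics/{n}0.png',f['image']);print(n,f['fx'],f['fy'],f['cx'],f['cy'],np.round(f['R'],3).tolist(),f['t'])
E
```

```text
pics
0.0 [0.21136156 0.64044785 0.23027001] [[-0.95, 0.313, -0.001], [0.313, 0.95, -0.002], [-0.0, -0.002, -1.0]] 0.9995595877635681
side 377.918129949756 377.918129949756 321.35151840608626 208.16803166397827 [[0.898, -0.441, -0.002], [-0.306, -0.621, -0.722], [0.317, 0.648, -0.692]] [-0.48805376  0.28279383  0.58753479]
top 370.68010347139625 370.68010347139625 325.74076529435104 199.0792952928146 [[-0.008, -1.0, -0.028], [-0.999, 0.01, -0.05], [0.05, 0.027, -0.998]] [0.10529953 0.59535957 0.68129429]
```

View pics/side0.png

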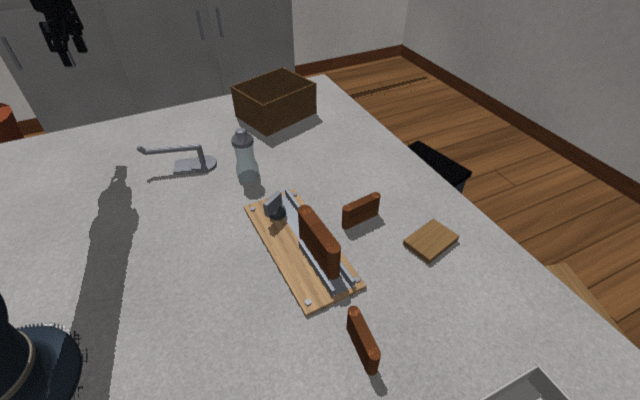

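View pics/top0.png

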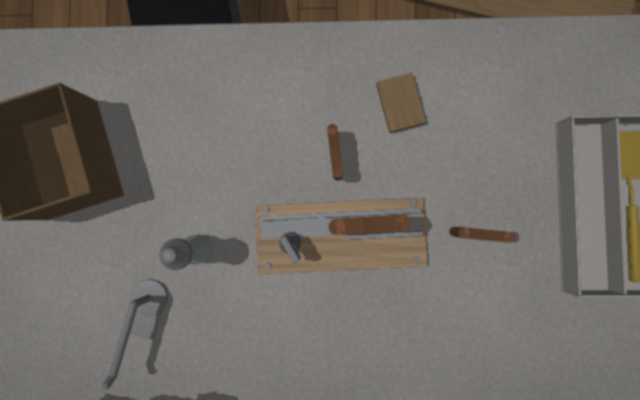

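The side picture shows the guide, with the roller and handle at about (276,205), the block in the lane at (319,240), and the pepper mill at (244,155). The top picture shows the guide's handle at (290,247), the block in the lane at (370,226), and the mill at (176,253). There are three candidates for the off-cut in the top view: (370,226) in the lane, (335,152) and (483,235). The one at (370,226) fits because it is the largest and stands in the lane. I'll confirm it in one enlarged crop.

```bash
cat > h.py <<'E'
import cv2,numpy as np
from plant import observe, imaging
def ray(f,p):
    d=np.array([(p[0]-f['cx'])/f['fx'],(p[1]-f['cy'])/f['fy'],1]);R=np.array(f['R']);return -R.T@np.array(f['t']),R.T@d
def plane(f,p,z):
    c,d=ray(f,p);return c+d*(z-c[2])/d[2]
def tri(f,p,g,q):
    c,d=ray(f,p);e,k=ray(g,q);s=np.linalg.lstsq(np.c_[d,-k],e-c,rcond=None)[0]
    a,b=c+s[0]*d,e+s[1]*k;return (a+b)/2,np.linalg.norm(a-b)
E
python3 - <<'E'
from h import *
a=cv2.imread('pics/top0.png');b=cv2.imread('pics/side0.png')
for im in(a,b):
    h=cv2.cvtColor(im,cv2.COLOR_BGR2HSV);m=cv2.inRange(h,(4,140,40),(14,255,255));
    for c in cv2.findContours(m,0,2)[0]:
        if cv2.contourArea(c)>60: print(cv2.contourArea(c),np.round(cv2.minAreaRect(c),1) if 0 else cv2.minAreaRect(c))
k=cv2.INTER_CUBIC
x=cv2.resize(a[190:280,250:430],None,fx=4.4,fy=3.3,interpolation=k) if 0 else cv2.resize(a[190:280,250:430],None,fx=4,fy=4,interpolation=k)
cv2.imwrite('pics/ct.png',x)
cv2.imwrite('pics/cs.png',cv2.resize(b[180:320,235:385],None,fx=4,fy=4,interpolation=k))
E
```

```text
998.5 ((362.8780517578125, 339.5975646972656), (70.14950561523438, 19.810039520263672), 65.37643432617188)
1526.5 ((319.5216979980469, 240.8009490966797), (78.36074829101562, 26.88764190673828), 55.61965560913086)
738.0 ((360.6164245605469, 210.14761352539062), (21.20217514038086, 45.96084213256836), 65.77225494384766)
800.0 ((21.0, 122.5), (37.0, 42.0), 90.0)
4526.0 ((477.92254638671875, 110.49129486083984), (372.1218566894531, 64.96346282958984), 21.655988693237305)
```

View pics/ct.png

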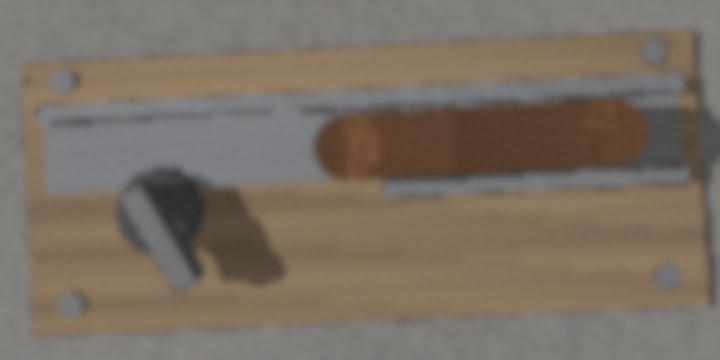

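View pics/cs.png

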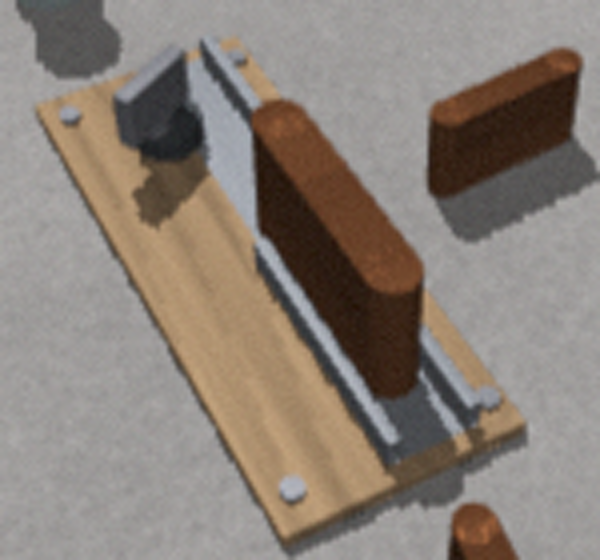

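The crops confirm that the largest brown block stands in the lane. Its top runs from about (329,227) to (412,222) in the top view. The handle's top edge runs from about (284,237) to (297,261), so it is already turned somewhat. Next I'll triangulate.

```bash
python3 - <<'E'
from h import *
T=imaging.grab_frame('top');S=imaging.grab_frame('side')
ct=lambda x,y:(250+x/4,190+y/4); cs=lambda x,y:(235+x/4,180+y/4)
r=lambda v:np.round(v,4)
P={'bar_near':((187,285),(120,100)),'bar_far':((137,190),(184,50)),
'blk_front':((318,148),(268,104)),'blk_rear':((648,130),(405,288)),
'screwFL':((62,80),(238,58)),'screwFR':((653,50),(488,396)),'screwNL':((72,303),(68,115)),'screwNR':((667,276),(292,488))}
o={}
for n,(a,b) in P.items():
    x,e=tri(T,ct(*a),S,cs(*b));o[n]=x;print(n,r(x),'gap',r(e))
d=o['screwFL']-o['screwFR']+o['screwNL']-o['screwNR'];print('lane yaw deg',np.degrees(np.arctan2(d[1],d[0])))
c=[plane(T,ct(*p),.01) for p in((22,65),(695,32),(35,334),(712,300))];print(r(c))
for a,b in((0,1),(2,3)):
    v=c[a]-c[b];print(np.degrees(np.arctan2(v[1],v[0])),np.linalg.norm(v))
ctr=sum(c)/4;print('board centre',r(ctr))
print('bar top on plane .07',r([plane(T,ct(*p),.07) for p in((187,285),(137,190))]))
print('blk on .09',r([plane(T,ct(*p),.09) for p in((318,148),(648,130))]))
b=plane(T,(176,253),.138);print('mill',r(b))
E
```

```text
bar_near [0.486  0.1499 0.066 ] gap 0.0005
bar_far [0.5288 0.1707 0.0679] gap 0.0027
blk_front [0.5457 0.092  0.0873] gap 0.0001
blk_rear [ 0.5516 -0.0456  0.0892] gap 0.0011
screwFL [0.5774 0.2154 0.007 ] gap 0.0009
screwFR [ 0.5883 -0.0649  0.0098] gap 0.0004
screwNL [0.4707 0.2108 0.0089] gap 0.0014
screwNR [ 0.4826 -0.0694  0.0098] gap 0.0001
lane yaw deg 92.3366914288523
[[ 0.5842  0.2342  0.01  ]
 [ 0.5968 -0.0848  0.01  ]
 [ 0.4571  0.2279  0.01  ]
 [ 0.4715 -0.09    0.01  ]]
92.2637260228545 0.31923073764961735
92.59378433710997 0.31818533481442224
board centre [0.5274 0.0718 0.01  ]
bar top on plane .07 [[0.4866 0.1494 0.07  ]
 [0.5276 0.1709 0.07  ]]
blk on .09 [[ 0.5457  0.0919  0.09  ]
 [ 0.5521 -0.0456  0.09  ]]
mill [0.5083 0.3308 0.138 ]
```

Measurements agree with the text: block top 0.088, bar top 0.067, board 320 mm, and the block lies on the lane's axis. The lane's y axis is at 92.4°, the bolt is at about (0.507, 0.160), and the handle is at about 0.43 rad. I'll move over the handle, staying high.

```bash
cat > d.py <<'E'
# print tool-axis shift/turn to a target: x y z yaw_of_tool_y(deg)
import sys;from h import *
x,y,z,a=map(float,sys.argv[1:]);s=observe();R=np.array(s['tool_rot'])
c=np.degrees(np.arctan2(R[1,1],R[0,1]));t=-((a-c+180)%360-180)
print('t',s['t'],'shift',np.round(R.T@(np.array([x,y,z])-s['position']),4),'turn',round(np.radians(t),3),'yaw',round(c,1),'w',round(s['width'],3))
E
python3 -m pendant '[[-0.431,-0.363,0,0],[-0.431,-0.363,0,0],[-0.431,-0.363,0,0],[-0.431,-0.363,0,0],[-0.431,-0.363,0,0]]' 0.3
python3 d.py 0.507 0.160 0.23 117
```

```text
t: 0.7
position: [0.3434, 0.4262, 0.2313]
tool_rot: [[-0.95, 0.313, 0.0], [0.313, 0.95, 0.0], [-0.0, 0.0, -1.0]]
contact_force: [0.6, 0.5, -1.1]
width: 0.701
grasp_force: 0.0
t 0.7 shift [-0.2388 -0.2015  0.0013] turn -0.79 yaw 71.7 w 0.701
```

```bash

python3 -m pendant '[[-0.238,-0.201,0,0],[-0.238,-0.201,0,-0.1],[-0.238,-0.201,0,-0.25],[-0.238,-0.201,0,-0.4],[-0.238,-0.201,0,-0.55]]' >/dev/null
python3 d.py 0.507 0.160 0.13 117
```

```text
t 1.2 shift [-0.0282 -0.0748  0.1014] turn -0.286 yaw 100.6 w 0.701
```

```bash

python3 -m pendant '[[-0.028,-0.075,0,-0.15],[-0.028,-0.075,0.03,-0.286],[-0.028,-0.075,0.07,-0.286],[-0.028,-0.075,0.1,-0.286],[-0.028,-0.075,0.1,-0.286]]' >/dev/null
python3 d.py 0.507 0.160 0.039 117
python3 - <<'E'
from h import *
S=imaging.grab_frame('side')['image'];T=imaging.grab_frame('top')['image']
k=lambda a:cv2.resize(a,None,fx=3,fy=3,interpolation=2)
cv2.imwrite('pics/c1.png',np.hstack([k(S[130:320,225:355]),k(T[160:350,225:355])]))
E
```

```text
t 1.7 shift [-0.0047 -0.0017  0.0884] turn -0.007 yaw 116.6 w 0.701
```

View pics/c1.png

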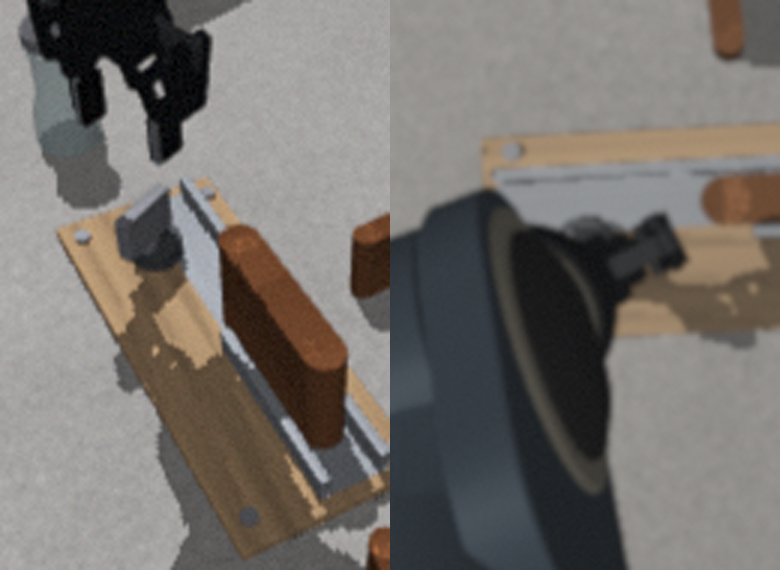

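The open fingers (at (95,90) and (165,130) in the left half) straddle the bar, clear of the block and the mill. Descend and close.

```bash

python3 -m pendant '[[-0.0047,-0.0017,0.02,0],[-0.0047,-0.0017,0.05,0],[-0.0047,-0.0017,0.075,0],[-0.0047,-0.0017,0.088,0],[-0.0047,-0.0017,0.088,0]]'
python3 -m pendant '[[0,0,0,0],[0,0,0,0],[0,0,0,0],[0,0,0,0],[0,0,0,0]]' 1
python3 d.py 0.507 0.160 0.039 182.4
```

```text
t: 2.3
position: [0.5108, 0.1622, 0.0433]
tool_rot: [[-0.893, -0.449, -0.001], [-0.449, 0.893, -0.0], [0.001, 0.0, -1.0]]
contact_force: [-0.3, 0.5, 0.0]
width: 0.701
grasp_force: 0.0
t: 2.8
position: [0.5113, 0.1639, 0.0448]
tool_rot: [[-0.893, -0.45, 0.002], [-0.45, 0.893, 0.003], [-0.003, 0.002, -1.0]]
contact_force: [-2.3, 2.3, 4.9]
width: 0.127
grasp_force: 58.7
t 2.8 shift [ 0.0056 -0.0016  0.0058] turn -1.146 yaw 116.8 w 0.127
```

The bar is gripped at about 11 mm. Turn it anticlockwise.

```bash

python3 -m pendant '[[0.0004,0.0004,0,-0.12],[0.0008,0.0008,0,-0.25],[0.0012,0.0013,0,-0.38],[0.0016,0.0017,0,-0.5],[0.002,0.0021,0,-0.62]]'
python3 d.py 0.507 0.1656 0.039 182.4
```

```text
t: 3.3
position: [0.5094, 0.1658, 0.0449]
tool_rot: [[-0.462, -0.887, 0.004], [-0.887, 0.462, 0.004], [-0.006, -0.001, -1.0]]
contact_force: [1.0, 4.5, 2.7]
width: 0.131
grasp_force: 58.3
t 3.3 shift [0.0013 0.002  0.0059] turn -0.522 yaw 152.5 w 0.131
```

```bash

python3 -m pendant '[[0.0003,0.0005,0,-0.13],[0.0006,0.001,0,-0.26],[0.001,0.0015,0,-0.39],[0.0013,0.002,0,-0.525],[0.0013,0.002,0,-0.525]]'
python3 -m pendant '[[0,0,0,0],[0,0,0,0]]'
python3 d.py 0.507 0.1656 0.039 182.4
```

```text
t: 3.8
position: [0.5071, 0.1662, 0.0449]
tool_rot: [[0.044, -0.999, 0.004], [-0.999, -0.044, 0.006], [-0.005, -0.005, -1.0]]
contact_force: [0.4, 5.6, 1.6]
width: 0.132
grasp_force: 58.6
t: 4.0
position: [0.5071, 0.1662, 0.0449]
tool_rot: [[0.042, -0.999, 0.004], [-0.999, -0.042, 0.005], [-0.005, -0.005, -1.0]]
contact_force: [0.3, 6.7, 1.8]
width: 0.129
grasp_force: 58.6
t 4.0 shift [0.0007 0.0001 0.0059] turn 0.0 yaw -177.6 w 0.129
```

The handle is parallel to the lane. Open, lift, and check from above on the way to the block.

```bash

python3 -m pendant '[[0,0,0,0],[0,0,0,0],[0,0,0,0],[0,0,0,0],[0,0,-0.02,0]]' 0.3
python3 -m pendant '[[0,0,-0.04,0],[0,0,-0.07,0],[0,0,-0.09,0],[0.05,0,-0.09,0],[0.09,-0.02,-0.09,0]]'
python3 d.py 0.5506 -0.022 0.13 182.4
```

```text
t: 4.5
position: [0.5038, 0.1615, 0.0614]
tool_rot: [[0.039, -0.999, -0.005], [-0.999, -0.039, -0.002], [0.002, 0.005, -1.0]]
contact_force: [-0.7, 0.5, 0.3]
width: 0.7
grasp_force: 0.0
t: 5.0
position: [0.5215, 0.0901, 0.1535]
tool_rot: [[0.047, -0.999, -0.001], [-0.999, -0.047, -0.003], [0.003, 0.001, -1.0]]
contact_force: [1.3, 0.7, -1.0]
width: 0.702
grasp_force: 0.0
t 5.0 shift [ 0.1132 -0.0238  0.0238] turn 0.005 yaw -177.3 w 0.702
```

```bash

python3 -m pendant '[[0.05,-0.024,0,0],[0.09,-0.024,0,0],[0.113,-0.024,0.02,0],[0.113,-0.024,0.024,0],[0.113,-0.024,0.024,0]]'
python3 d.py 0.5506 -0.022 0.051 182.4
python3 - <<'E'
from h import *
S=imaging.grab_frame('side')['image'];T=imaging.grab_frame('top')['image']
k=lambda a:cv2.resize(a,None,fx=3,fy=3,interpolation=2)
cv2.imwrite('pics/c2.png',np.hstack([k(S[130:320,225:355]),k(T[160:350,240:370])]))
E
```

```text
t: 5.5
position: [0.5502, -0.0238, 0.1274]
tool_rot: [[0.039, -0.999, -0.005], [-0.999, -0.039, -0.0], [0.0, 0.005, -1.0]]
contact_force: [0.1, -0.2, 0.1]
width: 0.699
grasp_force: 0.0
t 5.5 shift [-0.0018 -0.0008  0.0764] turn -0.003 yaw -177.8 w 0.699
```

View pics/c2.png

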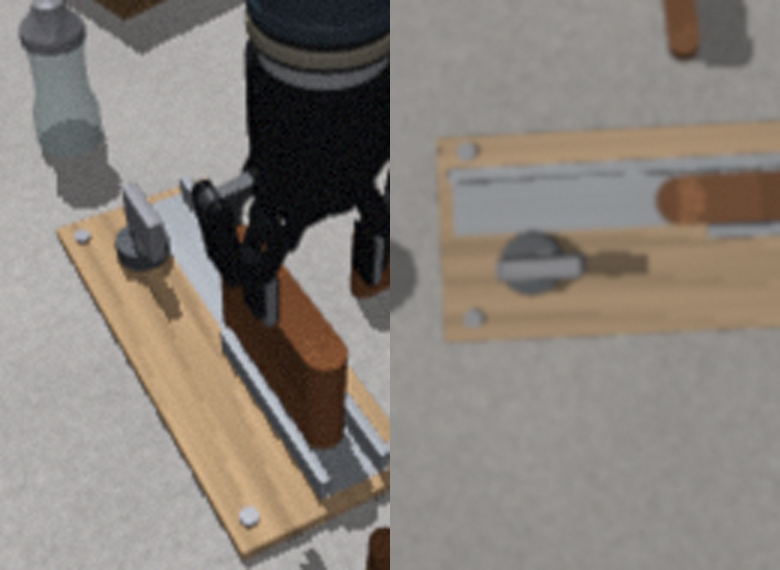

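The handle now lies parallel to the lane (right half, (498..582, 268)). The block is untouched and the fingers straddle its rear half. Descend and grip.

```bash

python3 -m pendant '[[-0.002,-0.0008,0.02,0],[-0.002,-0.0008,0.045,0],[-0.002,-0.0008,0.068,0],[-0.002,-0.0008,0.076,0],[-0.002,-0.0008,0.076,0]]'
python3 -m pendant '[[0,0,0,0],[0,0,0,0],[0,0,0,0],[0,0,0,0],[0,0,0,0]]' 1
python3 d.py 0.5463 0.085 0.051 182.4
```

```text
t: 6.1
position: [0.5514, -0.0195, 0.0524]
tool_rot: [[0.044, -0.999, -0.003], [-0.999, -0.044, -0.002], [0.001, 0.003, -1.0]]
contact_force: [0.0, -0.1, 0.7]
width: 0.703
grasp_force: 0.0
t: 6.6
position: [0.5526, -0.0207, 0.0539]
tool_rot: [[0.041, -0.999, 0.0], [-0.999, -0.041, -0.001], [0.001, -0.0, -1.0]]
contact_force: [-0.6, 0.1, 6.4]
width: 0.321
grasp_force: 59.5
t 6.6 shift [-0.1059  0.002   0.0027] turn -0.001 yaw -177.7 w 0.321
```

```bash

python3 -m pendant '[[-0.01,0,0,0],[-0.022,0,0,0],[-0.034,0,0,0],[-0.046,0,0,0],[-0.056,0,0,0]]'
python3 d.py 0.5463 0.087 0.051 182.4
```

```text
t: 7.1
position: [0.5513, 0.0325, 0.0539]
tool_rot: [[0.038, -0.999, 0.001], [-0.999, -0.038, -0.005], [0.005, -0.001, -1.0]]
contact_force: [0.0, -7.3, 9.6]
width: 0.321
grasp_force: 59.9
t 7.1 shift [-0.0547  0.0029  0.0026] turn -0.004 yaw -177.8 w 0.321
```

```bash

python3 -m pendant '[[-0.01,0,0,0],[-0.02,0,0,0],[-0.03,0,0,0],[-0.042,0,0,0],[-0.052,0,0,0]]'
python3 -m pendant '[[0,0,0,0],[0,0,0,0]]'
python3 - <<'E'
from h import *
S=imaging.grab_frame('side')['image'];T=imaging.grab_frame('top')['image']
k=lambda a:cv2.resize(a,None,fx=3,fy=3,interpolation=2)
cv2.imwrite('pics/c3.png',np.hstack([k(S[130:320,225:355]),k(T[160:350,240:370])]))
E
```

```text
t: 7.6
position: [0.5494, 0.0842, 0.0539]
tool_rot: [[0.037, -0.999, 0.001], [-0.999, -0.037, -0.006], [0.006, -0.001, -1.0]]
contact_force: [1.1, -7.7, 9.7]
width: 0.324
grasp_force: 60.0
t: 7.8
position: [0.5488, 0.0872, 0.0538]
tool_rot: [[0.04, -0.999, 0.001], [-0.999, -0.04, -0.001], [0.001, -0.001, -1.0]]
contact_force: [0.2, -0.9, 7.5]
width: 0.319
grasp_force: 59.7
```

View pics/c3.png

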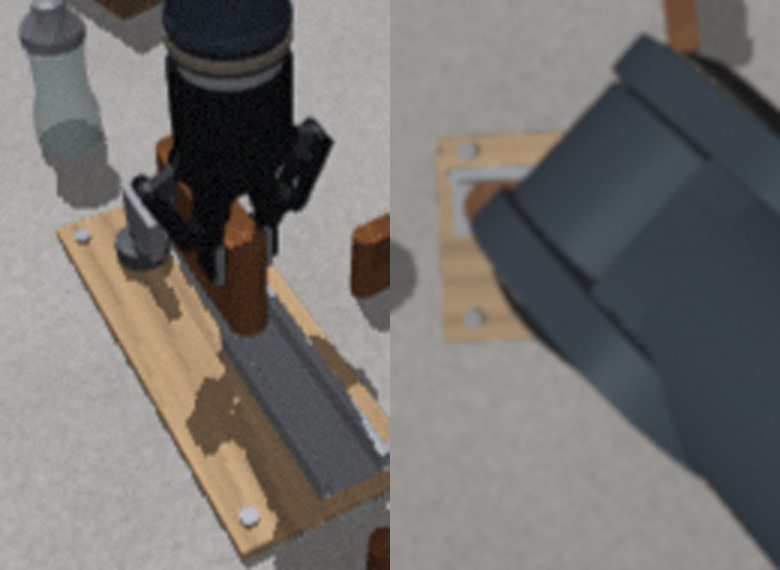

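The block's leading end is at about (465,200) in the right half, about 4 cm past the handle's middle, and the block has moved about 108 mm. The handle is still parallel. Release with a small opening and lift straight up.

```bash

python3 -m pendant '[[0,0,0,0],[0,0,0,0],[0,0,0,0],[0,0,0,0],[0,0,0,0]]' 0.4
python3 -m pendant '[[0,0,-0.02,0],[0,0,-0.05,0],[0,0,-0.1,0],[0,0,-0.15,0],[0.05,0,-0.15,0]]'
python3 -m pendant '[[0.05,0,0,0],[0.1,0,0,0],[0.15,0,0,0],[0.2,0,0,0],[0.25,0,0,0]]'
python3 -m pendant '[[0,0,0,0],[0,0,0,0],[0,0,0,0],[0,0,0,0],[0,0,0,0]]'
python3 - <<'E'
from h import *
f=imaging.grab_frame('top');T=f['image'];S=imaging.grab_frame('side')['image']
k=lambda a:cv2.resize(a,None,fx=3,fy=3,interpolation=2)
cv2.imwrite('pics/c4.png',np.hstack([k(S[130:320,225:355]),k(T[160:350,240:370])]))
E
```

```text
t: 8.4
position: [0.5471, 0.0867, 0.0521]
tool_rot: [[0.04, -0.999, -0.003], [-0.999, -0.04, -0.001], [0.001, 0.003, -1.0]]
contact_force: [-0.1, 0.3, -0.4]
width: 0.601
grasp_force: 0.0
t: 8.9
position: [0.5528, 0.0463, 0.2105]
tool_rot: [[0.054, -0.998, 0.012], [-0.999, -0.053, 0.005], [-0.004, -0.012, -1.0]]
contact_force: [2.0, 1.1, 0.3]
width: 0.601
grasp_force: 0.0
t: 9.4
position: [0.5646, -0.1873, 0.1805]
tool_rot: [[-0.005, -1.0, -0.005], [-1.0, 0.005, -0.027], [0.027, 0.004, -1.0]]
contact_force: [-0.1, 0.2, 0.1]
width: 0.598
grasp_force: 0.0
t: 9.9
position: [0.5654, -0.18, 0.1835]
tool_rot: [[0.006, -1.0, -0.001], [-1.0, -0.006, -0.028], [0.028, 0.001, -1.0]]
contact_force: [-0.2, 0.2, 0.4]
width: 0.603
grasp_force: 0.0
```

View pics/c4.png

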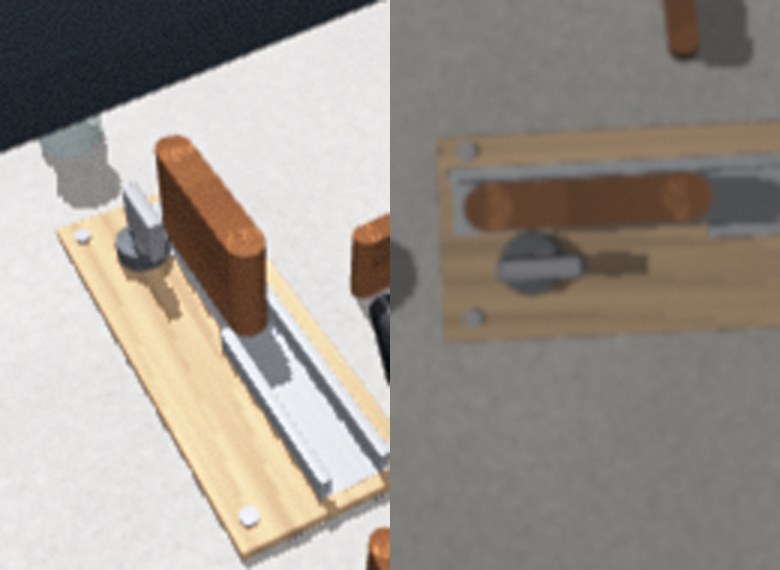

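The block stands upright in the lane with its leading end at about (465,200), about 4 cm past the bolt. The handle is parallel and the arm is clear.

```bash
python3 -c "
from plant import order;print(order.close_job())"
```

```text
the job is handed in; nothing more can be done
None
```

I turned the handle parallel to the lane and slid the off-cut past the roller, where it now stands upright with its leading end about 4 cm beyond the bolt; the arm kept well clear of the pepper mill, and the job was handed in at about 10 s (no verdict was returned).

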